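# Discard a used syringe through the drop tray of a sharps bin

### The job

Put the used syringe from the bench pad into the drop tray of the sharps bin, lying lengthwise along the tray's front lip, and let go of it. Then push the front lip inward to tip the tray until the syringe slides off into the bin, and let the tray come back down to rest. Leave the tube rack, the reagent bottle and the beaker where they stand.

Things in the scene. Friction and masses are not known exactly. Their poses are not given: they have to be found in the camera images.
- bin: Sharps bin fixed to the bench: 270 mm wide (y), 251 high, from x -110 (front, open, robot side) to +140 mm (rear). Origin on the bench under the tray's pivot axis, z up. Yellow body to 120 mm; white lid with side cheeks to 198 mm; hood with clear roof (z 251) over x +65 to +140. The tray fills the open front; what slides off its rear edge falls under the hood into the body (inner floor z 8).
- tray (a joint): Tilt of the drop tray about its pivot (along the bin's y, 150 mm above the bench, at bin x = 0), rad: 0 at rest, grows as the lip is pushed inward and rises on its arc, 0.95 at the far stop. Counterweighted and damped: takes 2 to 7 N at the lip and falls back to 0 by itself within a second. The syringe slides off at about 0.55 to 0.8 rad; keep it tipped a moment.
- tray_lip (a point): Middle of the round lip bar (8 mm thick, 236 mm long along the bin's y) on top of the tray's front wall. Moves with the tray; at rest 242 mm above the bench, at bin x = -115, free in front; at 0.85 rad 108 mm farther in and 55 mm up. Axes as the bin's, tilting with the tray. The wall below runs to the floor's front edge, 20 mm farther in and 70 mm lower; then a curved skirt.
- tray_floor (a point): Middle of the light grey tray floor's upper face, at rest 181 mm above the bench, at bin x = -20. Axes as the bin's, tilting with the tray. Floor 150 mm deep (75 mm either way in x), 230 mm wide between end cheeks 28 mm high; at rest it falls 7 degrees towards the outward-leaning front wall; rear edge open. The hood's roof starts 85 mm behind this point, 70 mm higher.
- syringe_mid (a point): Used, capped 20 ml syringe lying on the pad: middle of its barrel, on the axis, near its balance point; grip here. Axis 13.8 mm above the bench. Local x runs to the cap. Milky barrel 21.6 mm in diameter, 35 mm back to 45 mm ahead; whole length 63 mm back to 62 mm ahead; flat finger wings 38 mm wide, 37 mm back, stop it rolling. Black stopper and rings. 15 to 31 g.
- pad: Blue-grey bench pad, 340 mm (x) by 240 mm (y), 3 mm thick, fixed; origin at the centre of its underside. The syringe lies on its front half, the tube rack and the bottle stand on its rear part (45 mm or more behind its centre).
- tube_rack: White tube rack, 62 x 100 mm, 92 mm high with its capped tubes, loose, origin at the centre of its underside. A bystander.
- reagent: Grey reagent bottle, 64 mm in diameter, 140 mm high, blue cap, loose, origin at the centre of its underside. A bystander.
- beaker: Small glass beaker, 60 mm in diameter, 75 mm high, loose, standing between the bin and the pad, origin at the centre of its underside. A bystander.
Not all that is in view belongs to the job. What is meant by the part that bears syringe_mid is not orange or yellow, and is the larger of those in its own colour.

How it is judged:
By the outcome, as a careful person would: the job done as asked, in the order asked, and still so for the second after the job is handed in, with the robot touching nothing.
It also fails if it takes over 62 s, if anything falls off the work surface, if the arm or the gripper's body presses on something with over 40 N, if the wrist force passes 120 N, or if a joint passes its speed limit or range.

### The arm

A 6-joint arm with a two-finger parallel gripper is mounted at the origin on the work surface. World frame = base frame: x ahead of the robot, y to its left, z up, the work surface at z = 0. Lengths are in m, angles in rad, forces in N, time in s.
With the tool pointing down it reaches from about 0.3 to 0.75 m from the base axis. Payload 8.5 kg.
Tool frame: the origin (TCP) lies midway between the tips of the shut fingers; the grasp point (between the pads) lies 19 mm behind it (ctrl.pinch_z is the distance from the TCP to the grasp point, in m); z points along the fingers, y is the direction in which the jaws open and shut (so a half turn about z gives the same grasp; the last joint's range is limited). The gripper opens to 85 mm and grips with 20 to 120 N. Pads are 22 mm wide; open, the fingers measure 114 mm over their backs; the gripper's body (76 mm by 85 mm) begins 54 mm behind the grasp point. The pads swing forward as they close: fully open they stand 13 mm farther back than shut.
Start: joints at [-1.535, 0.381, 1.297, -0, 1.464, -0.215], TCP at [0.136, -0.533, 0.231] pointing down, gripper open.
Joint ranges: [-3.11, 3.11], [-0.89, 2.33], [0.22, 2.48], [-1.42, 4.56], [0.17, 2.85], [-2.88, 2.88]. Speed limits (rad/s): [2.39, 2.39, 3.14, 3.14, 3.14, 3.14].

### API

Orientations are given as a unit quaternion [w, x, y, z].
In Python, from station import ctrl, planner, monitor, capture, camera_info, workorder gives the robot as it stands. The module is installed in compiled form; this text tells all that it offers. Calls block until the motion is done:
- ctrl.move_pose(position, orientation): joint-space move of the TCP to a pose.
- ctrl.servo_line(position, ori=None, vel=0.15): straight line of the TCP; ori=None keeps the orientation; vel is the mean speed in m/s.
- ctrl.movej(angles): joint-space move.
- ctrl.release() and ctrl.gripper_close(): open the fingers fully, or close them until they stop; the grip force is fixed at half the most.
- ctrl.wait(seconds).
- planner.ik(position, orientation): joint angles nearest the present ones, or None.
- monitor.get_obs(): the state.
- capture(name): name is "scene" or "top"; returns the picture (480x640x3 uint8, red, green, blue); there is no depth.
- camera_info(name): a dict with "fovy" (degrees; the focal length in pixels is half the picture's height over the tangent of half this angle, whatever the lens; pixels are square), "cx", "cy" (the principal point, pixels), "dist_coeffs" ([k1, k2, p1, p2, k3] as OpenCV has them; the pictures are not rectified), "R" (3x3) and "t" (3): a world point X has camera coordinates R X + t. Camera axes: x right, y down, z forward; pixel columns grow to the right and rows downward; lengths in m; the calibration is good to about 2 mm. A picture is of the moment at which its call begins. camera_info takes no time and is no camera call.
A pose or a line that the arm cannot do raises ctrl.Unreachable and nothing moves.
- workorder.job_done(): hands the job in, once; it reports no verdict.
The state is a dict: "t": time; "joint_pos": joint angles; "qd": joint speeds; "tau": joint torques, N m; "eef_pos": TCP position; "tool_rot": TCP orientation; "contact_force": force on the tool from outside, world axes, zero at the start; "torque": the same for the moment, N m; "width": finger opening in m.
Only numpy, scipy, OpenCV 4.12 (cv2) and the standard library are available. Lean on these libraries where they do the work, as an engineer would, in place of code of your own. Each camera call takes 0.05 s, during which the arm holds its last target.

## Working session

There is one attempt and no reset: what is moved stays moved. The work goes in short steps, each a Python script; the robot and the scene stay as the last script left them, time stands still between calls to the robot, and variables do not carry over. Pictures are saved under pics/ and viewed, and the job is handed in when it is done.

```bash
mkdir -p pics; python3 - <<'E'
from station import *
import cv2
for n in("scene","top"):
    im=capture(n); cv2.imwrite(f"pics/{n}0.png",im[:,:,::-1])
    c=camera_info(n); print(n,c, -c["R"].T@c["t"] if hasattr(c["R"],'T') else '')
o=monitor.get_obs();print(o, ctrl.pinch_z)
E
```

```text
scene {'fovy': 52.14795261242837, 'cx': 316.3298063786596, 'cy': 237.70973092405012, 'dist_coeffs': array([-0.12141478,  0.        ,  0.        ,  0.        ,  0.        ]), 'R': array([[ 0.69785255,  0.71606553, -0.01587372],
       [ 0.45006176, -0.45563971, -0.76800838],
       [-0.55717703,  0.52881245, -0.64024304]]), 't': array([-0.2961578 , -0.14330822,  1.60448172])} [ 1.16515237 -0.70169844  0.91249522]
top {'fovy': 57.11418246580755, 'cx': 321.5187207419143, 'cy': 232.0884552368722, 'dist_coeffs': array([-0.0263023,  0.       ,  0.       ,  0.       ,  0.       ]), 'R': array([[-0.12667369, -0.99192793,  0.00572377],
       [-0.97114139,  0.12283948, -0.2044379 ],
       [ 0.20208456, -0.0314555 , -0.9788628 ]]), 't': array([-0.0450106 ,  0.54351715,  1.01678625])} [ 0.31665354 -0.07942912  1.10666737]
{'t': 0.1, 'joint_pos': array([-1.53530828e+00,  3.81124376e-01,  1.29815654e+00,  8.87406000e-07,
        1.46356579e+00, -2.15319484e-01]), 'qd': array([ 8.07649775e-05, -2.96111758e-03, -4.26993679e-03, -7.23581830e-04,
       -9.90887727e-04, -7.87094714e-05]), 'tau': array([ 3.87894965e-03, -4.49222732e+01, -2.31656027e+01, -1.81205737e-04,
        3.67174987e-03,  4.17667223e-06]), 'eef_pos': array([ 0.13648092, -0.53253779,  0.23078538]), 'tool_rot': array([-6.24454582e-04,  9.92147058e-01,  1.25075268e-01,  5.67430028e-05]), 'contact_force': array([-0.24091191,  0.10592038,  0.95110526]), 'torque': array([0.02072038, 0.01506257, 0.0191329 ]), 'width': 0.0853180760272757} 0.0187
```

View pics/scene0.png

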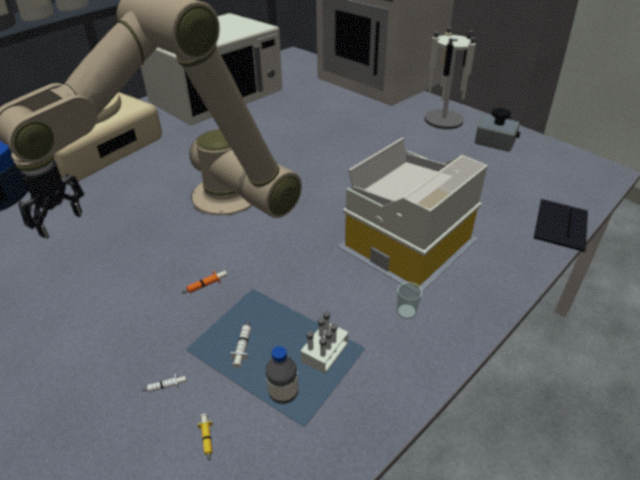

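View pics/top0.png

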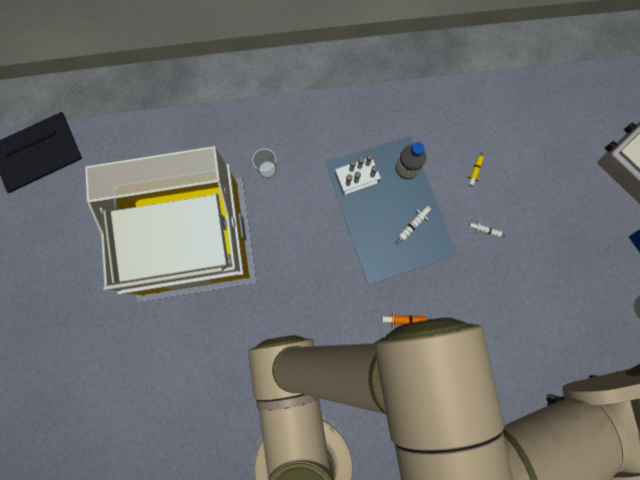

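The target is the larger white syringe on the pad, at scene (242,345) and top (413,225). The smaller white one, the orange and the yellow are decoys. Next I'll zoom in and locate features.

```bash
cat > h.py <<'E'
import numpy as np, cv2
from station import *
def K(n):
    c=camera_info(n); f=240/np.tan(np.radians(c["fovy"])/2)
    return np.array([[f,0,c["cx"]],[0,f,c["cy"]],[0,0,1]]),np.array(c["dist_coeffs"]),np.array(c["R"]),np.array(c["t"])
def ray(n,uv):
    k,d,R,t=K(n); p=cv2.undistortPoints(np.array(uv,float).reshape(1,1,2),k,d).ravel()
    v=R.T@np.array([p[0],p[1],1]); return -R.T@t, v/np.linalg.norm(v)
def plane(n,uv,z):
    o,v=ray(n,uv); return o+v*(z-o[2])/v[2]
def tri(a,b):
    o1,v1=ray("scene",a);o2,v2=ray("top",b)
    s=np.linalg.lstsq(np.c_[v1,-v2],o2-o1,rcond=None)[0]
    p,q=o1+s[0]*v1,o2+s[1]*v2
    return (p+q)/2,np.linalg.norm(p-q)
def proj(n,X):
    k,d,R,t=K(n); return cv2.projectPoints(np.array(X,float).reshape(-1,1,3),cv2.Rodrigues(R)[0],t,k,d)[0].reshape(-1,2)
def crop(im,x0,y0,x1,y1,s,fn):
    cv2.imwrite(fn,cv2.resize(im[y0:y1,x0:x1,::-1],None,fx=s,fy=s,interpolation=cv2.INTER_CUBIC))
E
python3 - <<'E'
import cv2
from h import crop
s=cv2.imread("pics/scene0.png")[:,:,::-1];t=cv2.imread("pics/top0.png")[:,:,::-1]
crop(s,180,280,380,430,4,"pics/s_pad.png");crop(t,320,130,480,250,5,"pics/t_pad.png")
crop(s,330,120,500,290,3.5,"pics/s_bin.png");crop(t,80,140,270,310,3.5,"pics/t_bin.png")
E
```

```text
(no output)
```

View pics/s_pad.png

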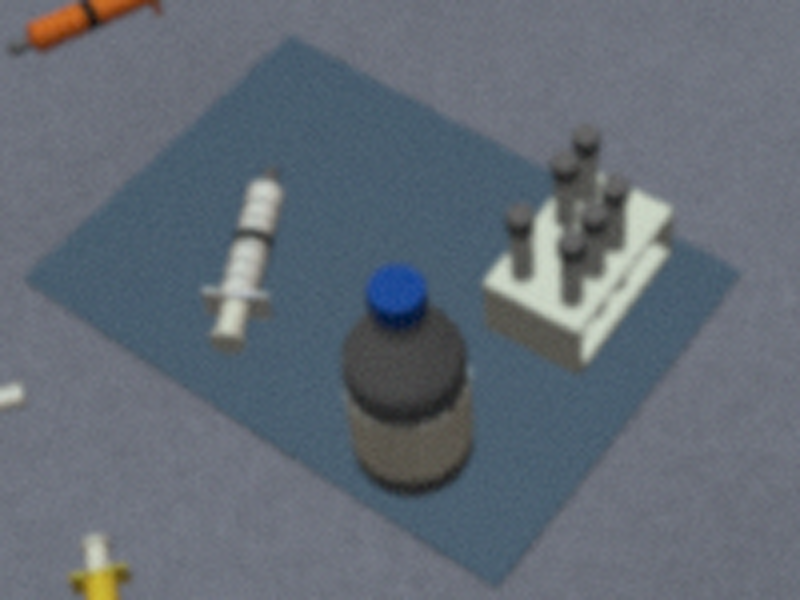

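View pics/t_pad.png

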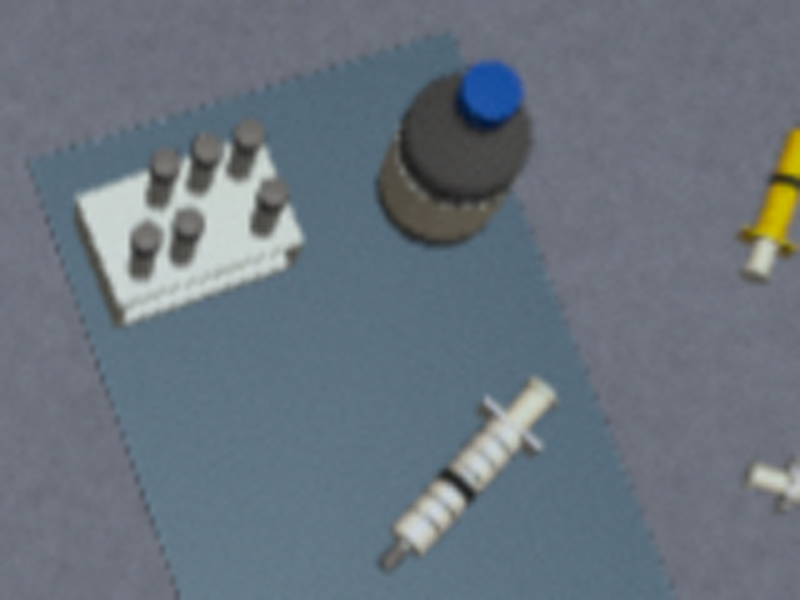

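View pics/s_bin.png

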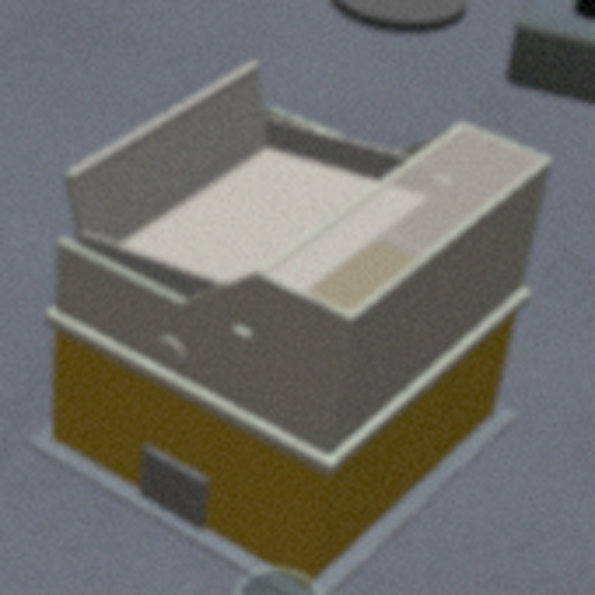

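View pics/t_bin.png

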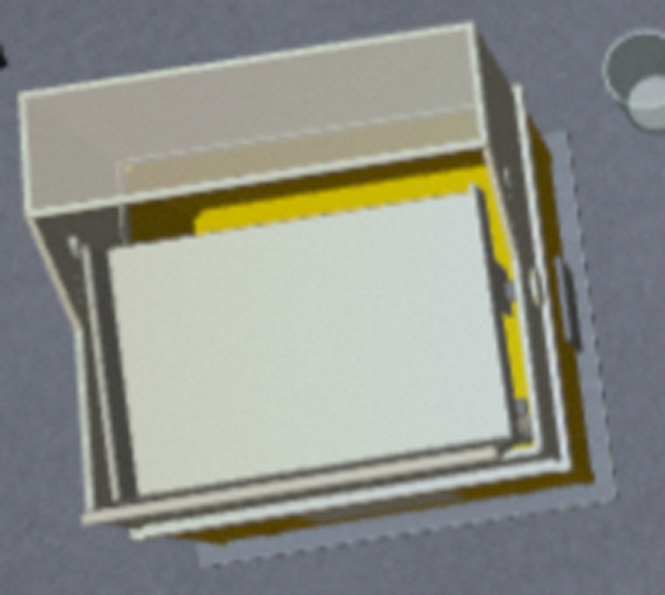

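The crops show the cap (dark tip) at scene (248,323) and top (398,242), and the wings at scene (239,354) and top (422,215). The lip ends are at scene (350,171)/(403,139) and top (222,269)/(103,288). Now I'll triangulate.

```bash
python3 - <<'E'
from h import *
np.set_printoptions(precision=4,suppress=True)
s=cv2.imread("pics/scene0.png")[:,:,::-1];t=cv2.imread("pics/top0.png")[:,:,::-1]
def axis(im,box):
    x0,y0,x1,y1=box; c=im[y0:y1,x0:x1].astype(float)
    bg=np.median(c.reshape(-1,3),0); m=(c[:,:,0]>bg[0]+45).astype(np.uint8)
    n,l,st,ce=cv2.connectedComponentsWithStats(m); i=1+np.argmax(st[1:,4]); 
    # all pts
    p=np.argwhere(m)[:,::-1]+[x0,y0]; d=p.mean(0); u,sv,v=np.linalg.svd(p-d,full_matrices=False); a=v[0]
    w=(p-d)@a; print(st[i],len(p),d,a,d+a*w.min(),d+a*w.max())
    return
axis(s,(225,310,260,375));axis(t,(390,195,440,250))
P={}
for k,a,b in [("cap",(248,323),(397.6,242.4)),("end",(236.7,366),(428.6,207.6)),("wing",(239,354),(422.4,215)),("ring",(242.8,339.3),(412,227)),
 ("lip-",(350,170.6),(222,269)),("lip+",(403.4,138.6),(103.4,288)),("roofR-",(430,210.9),(215,146.9)),("roofR+",(486.6,165.7),(85.7,167.1)),("roofF+",(462.3,155.4),(87.7,201.4)),("roofF-",(404.9,198.6),(218,182))]:
    P[k],g=tri(a,b); print(k,P[k],round(g,4))
print("pad corners",[plane("top",(320+x/5,130+y/5),.003) for x,y in((30,157),(452,35))])
print("beaker",plane("top",(80+640/3.5,140+100/3.5),.0), "bottle",tri((180+397/4,280+285/4),(320+492/5,130+90/5)))
d=P["lip+"]-P["lip-"]; print(np.linalg.norm(d),np.degrees(np.arctan2(d[1],d[0])))
d=P["roofR+"]-P["roofR-"]; print(np.linalg.norm(d),np.degrees(np.arctan2(d[1],d[0])))
d=P["cap"]-P["end"]; print(np.linalg.norm(d),np.degrees(np.arctan2(d[1],d[0])))
E
```

```text
[  6  30  15  24 200] 302 [241.0199 344.447 ] [-0.2637  0.9646] [246.4529 324.577 ] [235.742  363.7497]
[ 21  11  20  22 170] 266 [415.1391 222.2669] [-0.6719  0.7406] [428.9944 206.9949] [401.3315 237.4863]
cap [ 0.4934 -0.2989  0.0149] 0.0063
end [ 0.5729 -0.3933  0.0141] 0.0054
wing [ 0.5545 -0.3721  0.0202] 0.006
ring [ 0.5272 -0.3404  0.02  ] 0.0066
lip- [0.4481 0.0991 0.2402] 0.0053
lip+ [0.4395 0.3341 0.239 ] 0.0039
roofR- [0.7022 0.091  0.2488] 0.0045
roofR+ [0.6921 0.3597 0.248 ] 0.0031
roofF+ [0.6183 0.3574 0.2482] 0.0049
roofF- [0.6279 0.0927 0.2444] 0.0075
pad corners [array([ 0.7327, -0.1509,  0.003 ]), array([ 0.7735, -0.3849,  0.003 ])]
beaker [0.7348 0.0171 0.    ] bottle (array([ 0.6879, -0.3578,  0.1428]), np.float64(0.005877544612267383))
0.23511756425093466 92.10141833403956
0.2689573553626599 92.14221290551164
0.12345141763418324 130.0820055286871
```

```bash
cat >> h.py <<'E'
from scipy.spatial.transform import Rotation as Rn
BY=np.radians(2.1); BO=np.array([.558,.2205,0])
BR=np.array([[np.cos(BY),-np.sin(BY),0],[np.sin(BY),np.cos(BY),0],[0,0,1]])
def bw(x,y,z): return BO+BR@np.array([x,y,z])
def down(adeg):
    a=np.radians(adeg); y=np.array([np.cos(a),np.sin(a),0]); z=np.array([0,0,-1.]); x=np.cross(y,z)
    q=Rn.from_matrix(np.c_[x,y,z]).as_quat(); return [q[3],q[0],q[1],q[2]]
SY=np.array([.5325,-.3455,.0138])
E
python3 - <<'E'
from h import *
np.set_printoptions(precision=4,suppress=True)
P,g=tri((330+267/3.5,120+150/3.5),(80+138/3.5,140+492/3.5)); print("floor front + corner bin",BR.T@(P-BO),g)
for nm,a in(("lip-",((350,170.6),(222,269))),("lip+",((403.4,138.6),(103.4,288)))):
    P,g=tri(*a); print(nm,BR.T@(P-BO))
# top reprojection checks
print("floor corners top crop", [(proj("top",bw(x,y,z))[0]-[80,140])*3.5 for x,y,z in((-95,.115,0),) ] if 0 else [((proj("top",bw(x,y,z))[0]-[80,140])*3.5).round() for x,y,z in((-.095,.115,.172),(-.095,-.115,.172),(.055,-.115,.190),(.055,.115,.190))])
for a in(40,220):
    print("grasp",a,planner.ik(SY+[0,0,-.0088],down(a)))
for a in(2.1,182.1):
    print("place",a,planner.ik(bw(-.03,0,.186),down(a)))
for a in(92.1,272.1):
    print("push",a,planner.ik(bw(-.14,0,.23),down(a)),planner.ik(bw(-.02,0,.285),down(a)))
E
```

```text
floor front + corner bin [-0.0934  0.115   0.1689] 0.0024873327926283697
lip- [-0.1143 -0.1173  0.2402]
lip+ [-0.1143  0.1178  0.239 ]
floor corners top crop [array([134., 493.]), array([510., 432.]), array([475., 190.]), array([104., 249.])]
grasp 40 [-0.7617  0.7516  1.3247 -0.      1.0653 -1.4599]
grasp 220 [-0.7617  0.7516  1.3247 -0.      1.0653  1.6817]
place 2.1 [ 0.1868  0.454   1.3127 -0.      1.3749  0.1502]
place 182.1 None
push 92.1 [ 0.2232  0.2419  1.5087 -0.      1.391  -1.3843] [ 0.1842  0.407   1.1012 -0.      1.6335 -1.4232]
push 272.1 [ 0.2232  0.2419  1.5087 -0.      1.391   1.7573] [ 0.1842  0.407   1.1012 -0.      1.6335  1.7184]
```

All measured points agree with the spec to within about 3 mm. Going to grasp.

```bash
python3 - <<'E'
from h import *
np.set_printoptions(precision=4,suppress=True)
def st(m):
    o=monitor.get_obs(); print(m,round(o["t"],2),o["eef_pos"],o["contact_force"],round(o["width"],4))
g=down(40)
ctrl.move_pose(SY+[0,0,.12],g); st("above")
im=capture("scene"); crop(im,150,230,350,430,3,"pics/s1.png")
ctrl.servo_line(SY+[0,0,-.0088],vel=.12); st("low")
ctrl.gripper_close(); st("closed")
ctrl.servo_line(SY+[0,0,.15],vel=.2); st("up")
for n in("scene","top"): cv2.imwrite(f"pics/{n}2.png",capture(n)[:,:,::-1])
E
```

```text
above 1.75 [ 0.532  -0.3463  0.134 ] [ 0.5027 -0.6399  0.2934] 0.0853
low 3.02 [ 0.5328 -0.3458  0.0058] [-0.7102  0.0378 -0.418 ] 0.0854
closed 3.64 [ 0.5327 -0.3456  0.0054] [-0.3318  0.6329  2.5089] 0.0193
up 4.58 [ 0.532  -0.3451  0.1624] [ 0.3532  0.3806 -0.8966] 0.0192
```

View pics/scene2.png

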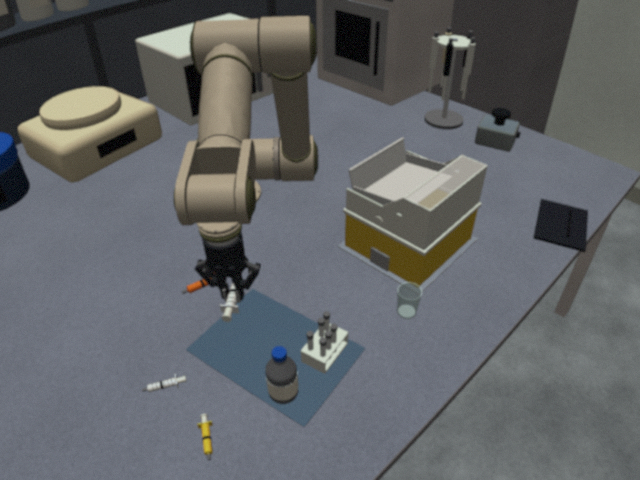

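The syringe is lifted at about (230,300), fingers at 19 mm. Plenty of time has been saved. I'll zoom in to see the finger profile and how the syringe hangs.

```bash
python3 - <<'E'
from h import *
a=cv2.imread("pics/scene2.png")[:,:,::-1]; crop(a,170,220,300,330,5,"pics/s2z.png")
crop(cv2.imread("pics/s1.png")[:,:,::-1],0,0,600,600,1,"pics/s1z.png")
E
```

```text
(no output)
```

View pics/s2z.png

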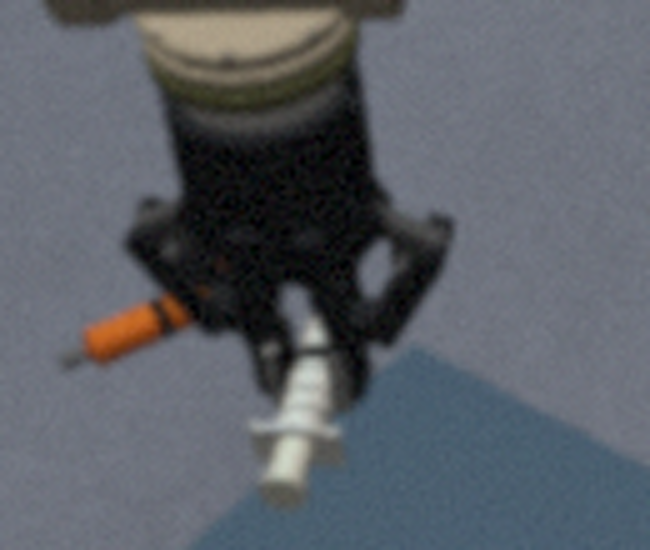

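View pics/s1z.png

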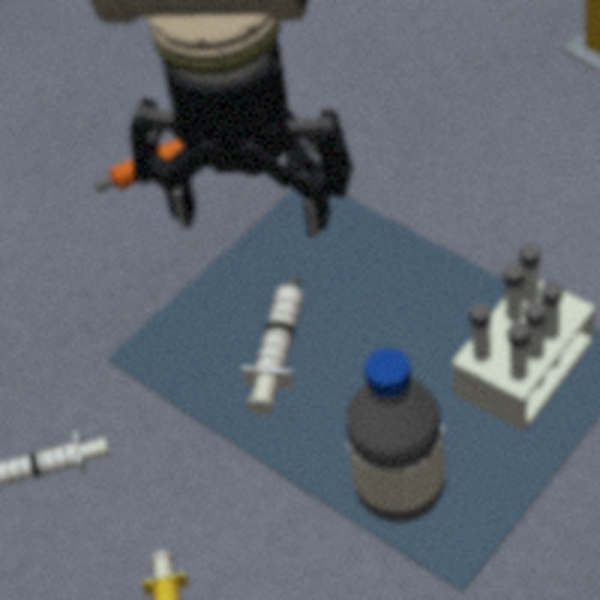

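The open gripper's knuckles reach about ±72 mm, so opening close to the lip would hit it. I'll set the syringe down mid-floor, then nudge it forward to the wall.

```bash
python3 - <<'E'
from h import *
np.set_printoptions(precision=4,suppress=True)
def st(m):
    o=monitor.get_obs(); print(m,round(o["t"],2),o["eef_pos"],o["contact_force"],round(o["width"],4))
g=down(2.1)
ctrl.servo_line(SY+[0,0,.30],vel=.25); st("up")
ctrl.move_pose(bw(-.022,0,.315),g); st("over")
ctrl.servo_line(bw(-.022,0,.20),vel=.12); st("in")
ctrl.servo_line(bw(-.022,0,.1865),vel=.04); st("low")
for n in("scene","top"): cv2.imwrite(f"pics/{n}3.png",capture(n)[:,:,::-1])
crop(capture("scene"),320,80,500,230,4,"pics/s3z.png")
E
```

```text
up 5.43 [ 0.5323 -0.3453  0.3119] [-0.4394 -0.5413 -1.152 ] 0.0193
over 7.47 [0.5363 0.2191 0.3148] [-0.2408 -1.189   0.4353] 0.0193
in 8.57 [0.5363 0.2197 0.2007] [-0.2199 -0.3552 -0.6199] 0.0193
low 9.06 [0.536  0.2197 0.1864] [-0.1438 -0.5212 -1.1573] 0.0194
```

View pics/s3z.png

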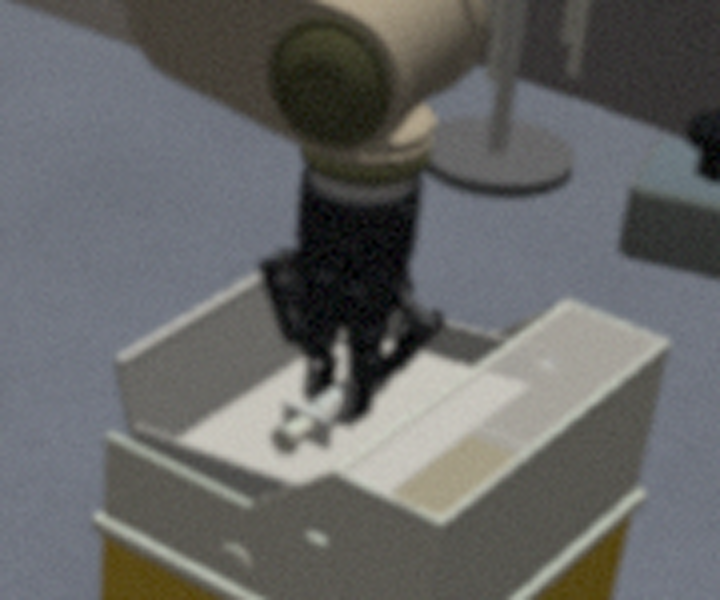

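The syringe lies just above the floor, parallel to the lip, with the knuckles clear of the lip. Lower 2 mm and release.

```bash
python3 - <<'E'
from h import *
np.set_printoptions(precision=4,suppress=True)
def st(m):
    o=monitor.get_obs(); print(m,round(o["t"],2),o["eef_pos"],o["contact_force"],round(o["width"],4))
ctrl.servo_line(bw(-.022,0,.1845),vel=.03); st("low")
ctrl.release(); st("rel")
ctrl.servo_line(bw(-.022,0,.31),vel=.15); st("up")
cv2.imwrite("pics/top4.png",capture("top")[:,:,::-1])
crop(capture("scene"),320,80,500,230,4,"pics/s4z.png");crop(capture("top"),80,140,270,310,3.5,"pics/t4z.png")
E
```

```text
low 9.46 [0.5362 0.2198 0.1849] [0.0537 0.1959 3.5764] 0.0193
rel 10.11 [0.536  0.2197 0.1845] [ 0.623  -0.1756  0.2812] 0.0855
up 11.09 [0.5357 0.2196 0.309 ] [-0.5013  0.3382 -0.345 ] 0.0852
```

View pics/s4z.png

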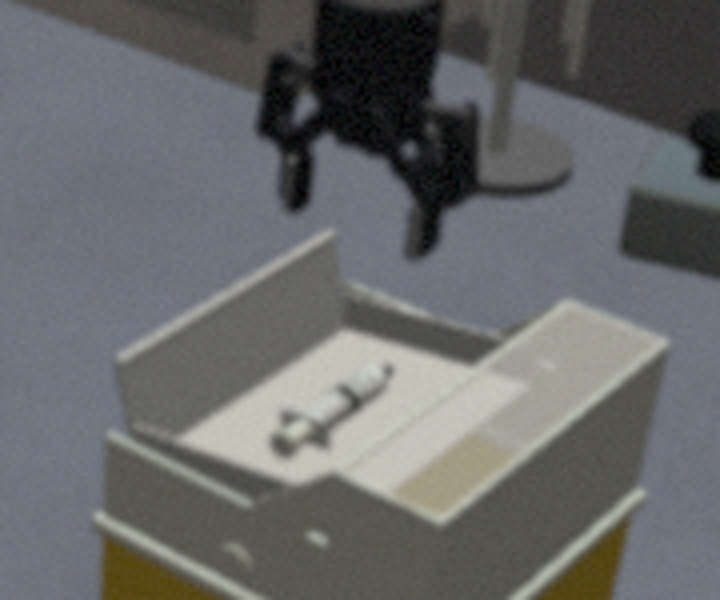

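View pics/t4z.png

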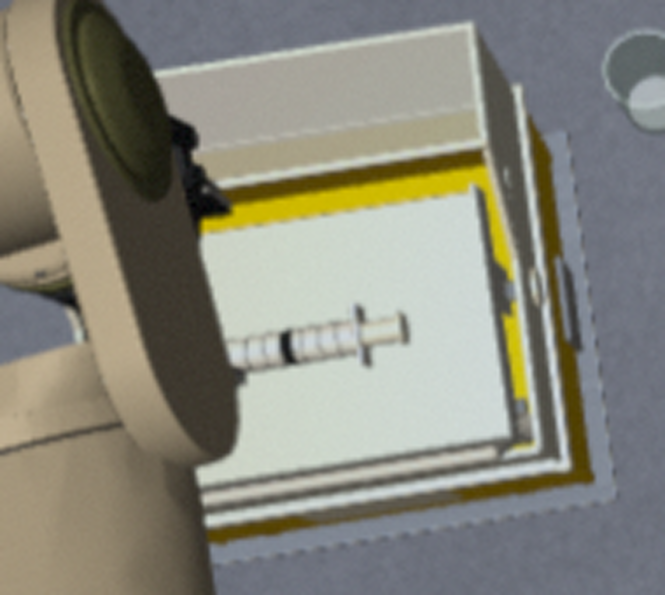

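The syringe touched the floor (3.6 N) and stayed put, parallel to the lip, about 50 mm behind it. Now I'll nudge it forward with the open fingers turned along the lip, for two contact points.

```bash
python3 - <<'E'
from h import *
np.set_printoptions(precision=4,suppress=True)
def st(m):
    o=monitor.get_obs(); print(m,round(o["t"],2),o["eef_pos"],o["contact_force"],round(o["width"],4))
g=down(92.1)
ctrl.move_pose(bw(.008,-.003,.31),g); st("turn")
ctrl.servo_line(bw(.008,-.003,.181),vel=.15); st("in")
ctrl.servo_line(bw(-.049,-.003,.1735),vel=.04); st("pushed")
ctrl.servo_line(bw(-.040,-.003,.185),vel=.08)
ctrl.servo_line(bw(-.030,-.003,.31),vel=.2); st("up")
crop(capture("scene"),320,80,500,230,4,"pics/s5z.png");crop(capture("top"),80,140,270,310,3.5,"pics/t5z.png")
E
```

```text
turn 12.65 [0.566  0.2178 0.3099] [0.4129 0.4291 0.3005] 0.0854
in 13.66 [0.5665 0.2179 0.182 ] [ 0.6933 -0.2523  0.5842] 0.0855
pushed 15.24 [0.5093 0.2157 0.1735] [-0.5533  0.5645 -0.1788] 0.0854
up 16.35 [0.5276 0.2163 0.3086] [-0.0636 -0.2614 -0.1955] 0.0855
```

View pics/s5z.png

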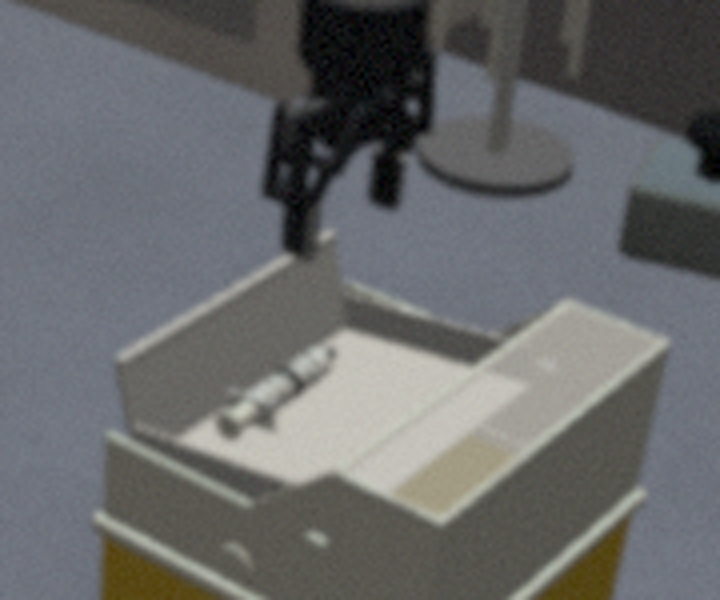

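View pics/t5z.png

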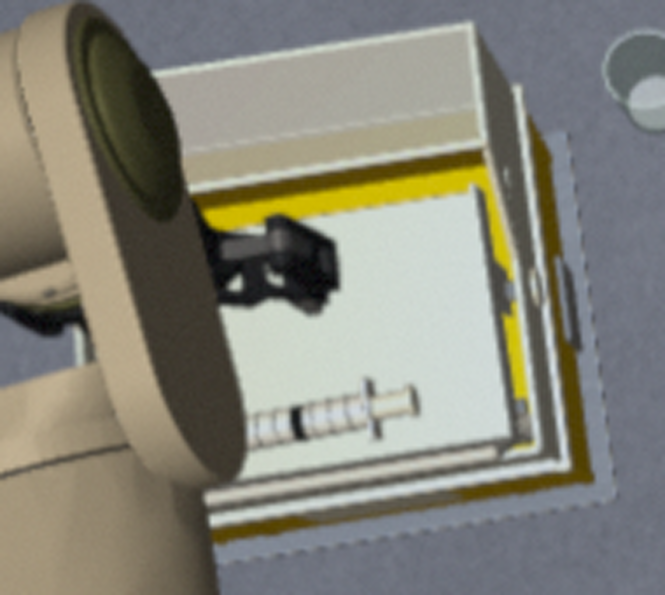

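```bash
python3 - <<'E'
from h import *
np.set_printoptions(precision=4,suppress=True)
for n,s,t in(("end",(228,424),(412,399)),("ring",(293,385),(299,422)),("wing",(252,404),(372,407))):
    P,g=tri((320+s[0]/4,80+s[1]/4),(80+t[0]/3.5,140+t[1]/3.5)); print(n,BR.T@(P-BO),g)
E
```

```text
end [-0.0664 -0.0602  0.1865] 0.003987488105677446
ring [-0.0674  0.0112  0.1822] 0.006974457846202499
wing [-0.067  -0.0357  0.1896] 0.006534551623437832
```

The axis lies at bin x ≈ -68 and is parallel to the lip. A few more mm, with a force guard, to bring the wings to the wall.

```bash
python3 - <<'E'
from h import *
np.set_printoptions(precision=4,suppress=True)
def st(m):
    o=monitor.get_obs(); print(m,round(o["t"],2),o["eef_pos"],o["contact_force"]); return o
ctrl.servo_line(bw(-.030,-.003,.185),vel=.15)
ctrl.servo_line(bw(-.046,-.003,.174),vel=.06); st("in")
for x in(-.051,-.054,-.057):
    ctrl.servo_line(bw(x,-.003,.1735),vel=.03)
    if st(x)["contact_force"][0]>3: break
ctrl.servo_line(bw(-.045,-.003,.185),vel=.08)
ctrl.servo_line(bw(-.045,-.003,.31),vel=.2)
ctrl.gripper_close(); 
ctrl.servo_line(bw(-.17,0,.31),vel=.2);st("out")
crop(capture("scene"),320,80,500,230,4,"pics/s6z.png");crop(capture("top"),80,140,270,310,3.5,"pics/t6z.png")
E
```

```text
in 17.91 [0.5123 0.2159 0.1744] [ 1.366  -0.8718  0.721 ]
-0.051 18.23 [0.5071 0.2156 0.1736] [ 0.3453 -0.9541 -0.4386]
-0.054 18.48 [0.5041 0.2155 0.1735] [-0.1566  0.0758 -0.65  ]
-0.057 18.73 [0.501  0.2154 0.1735] [-0.2339 -0.5975 -0.6455]
out 21.4 [0.389  0.2143 0.3101] [0.7025 0.7854 0.6013]
```

View pics/s6z.png

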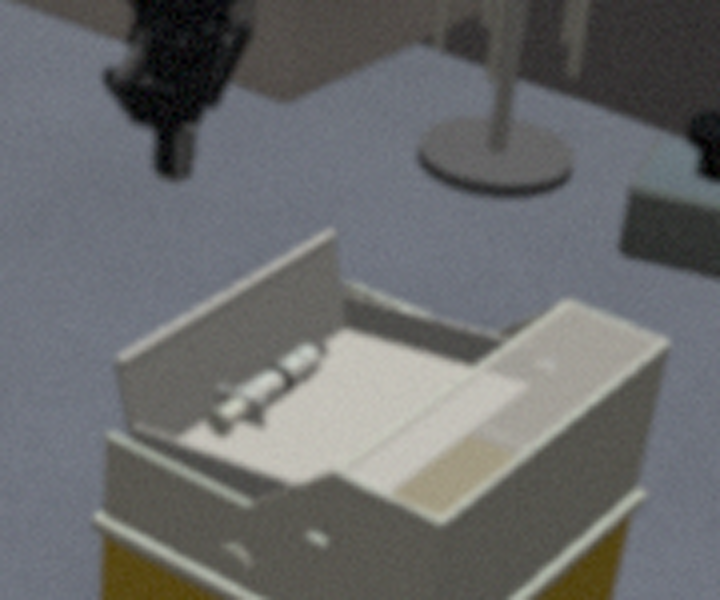

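View pics/t6z.png

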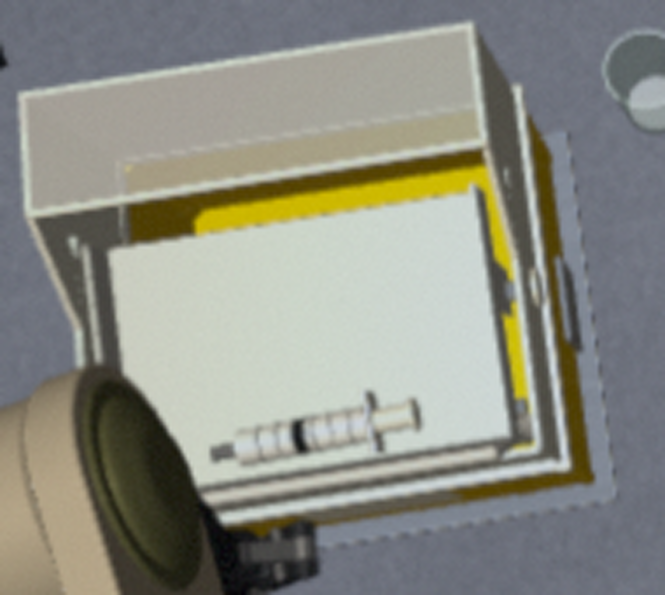

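The syringe lies along the front wall, let go of, with the fingers shut and out in front. Next: push the lip along its arc in steps.

```bash
python3 - <<'E'
from h import *
np.set_printoptions(precision=4,suppress=True)
def st(m):
    o=monitor.get_obs(); print(m,round(o["t"],2),BR.T@(o["eef_pos"]-BO),BR.T@o["contact_force"]); return o
def arc(th):
    a=np.arctan2(.092,-.115)-th; r=np.hypot(.115,.092)
    return bw(r*np.cos(a)-.015,0,.15+r*np.sin(a)-.012)
ctrl.servo_line(bw(-.155,0,.23),vel=.15); st("front")
ctrl.servo_line(arc(0),vel=.06); st(0)
for th in(.15,.3,.45,.55,.63):
    ctrl.servo_line(arc(th),vel=.07)
    if np.linalg.norm(st(th)["contact_force"])>20: break
crop(capture("scene"),320,80,500,230,4,"pics/s7z.png");crop(capture("top"),80,140,270,310,3.5,"pics/t7z.png")
E
```

```text
front 22.19 [-0.1545  0.      0.2306] [ 0.2257 -0.3527  0.8104]
0 22.76 [-0.1295 -0.0001  0.2299] [ 0.2172 -0.4391  0.6136]
0.15 23.23 [-0.1154  0.      0.2461] [-4.076   0.4328  1.1138]
0.3 23.69 [-0.0981  0.0001  0.2598] [-4.9108 -0.5229  3.7344]
0.45 24.16 [-0.0788  0.0001  0.2709] [-4.7384 -0.316   4.0376]
0.55 24.52 [-0.065   0.      0.2766] [-4.1869 -0.0259  4.6991]
0.63 24.83 [-0.0535  0.      0.2802] [-3.5244  0.0861  4.3464]
```

View pics/s7z.png

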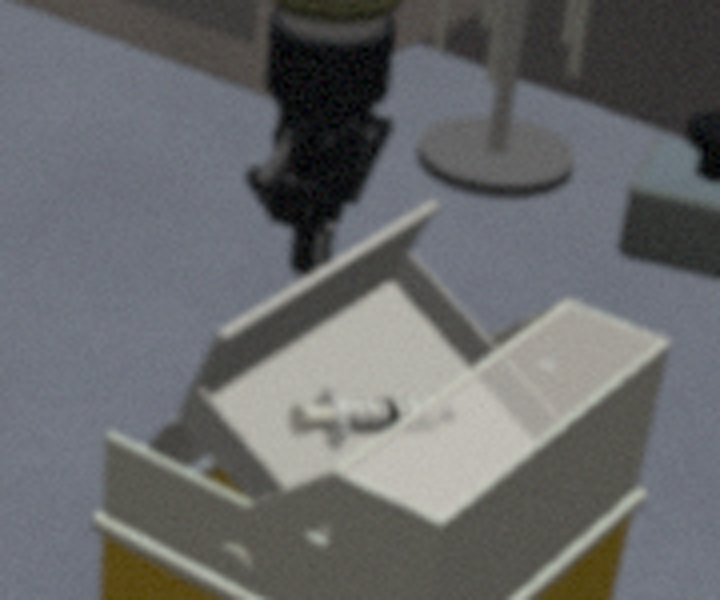

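View pics/t7z.png

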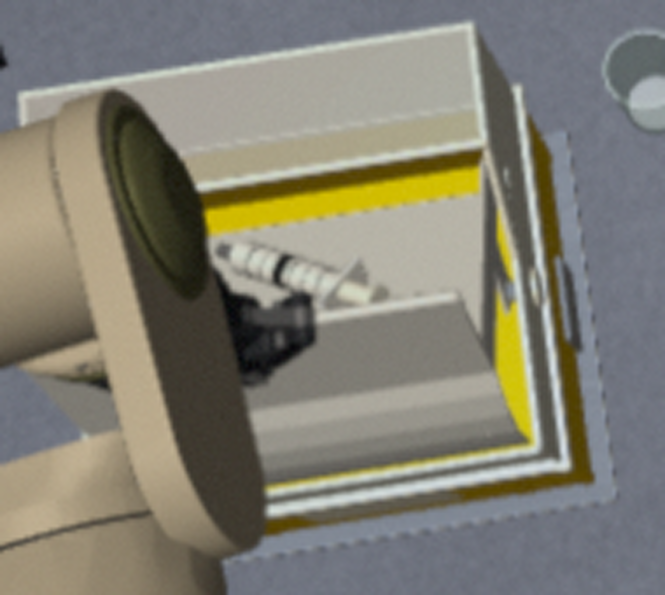

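The syringe is already sliding toward the rear edge. Continue to about 0.8 rad and hold.

```bash
python3 - <<'E'
from h import *
np.set_printoptions(precision=4,suppress=True)
def st(m):
    o=monitor.get_obs(); print(m,round(o["t"],2),BR.T@(o["eef_pos"]-BO),BR.T@o["contact_force"]); return o
def arc(th):
    a=np.arctan2(.092,-.115)-th; r=np.hypot(.115,.092)
    return bw(r*np.cos(a)-.015,0,.15+r*np.sin(a)-.012)
for th in(.72,.8):
    ctrl.servo_line(arc(th),vel=.07)
    if np.linalg.norm(st(th)["contact_force"])>20: break
ctrl.wait(2.0); st("hold")
crop(capture("scene"),320,80,500,230,4,"pics/s8z.png");crop(capture("top"),80,140,270,310,3.5,"pics/t8z.png")
E
```

```text
0.72 25.27 [-0.0404 -0.      0.2831] [-2.1006  0.2457  6.1516]
0.8 25.59 [-0.0285 -0.0001  0.2848] [-3.679  -1.0879  5.1946]
hold 27.59 [-0.029  -0.0001  0.2847] [-2.3102 -0.788   5.2755]
```

View pics/s8z.png

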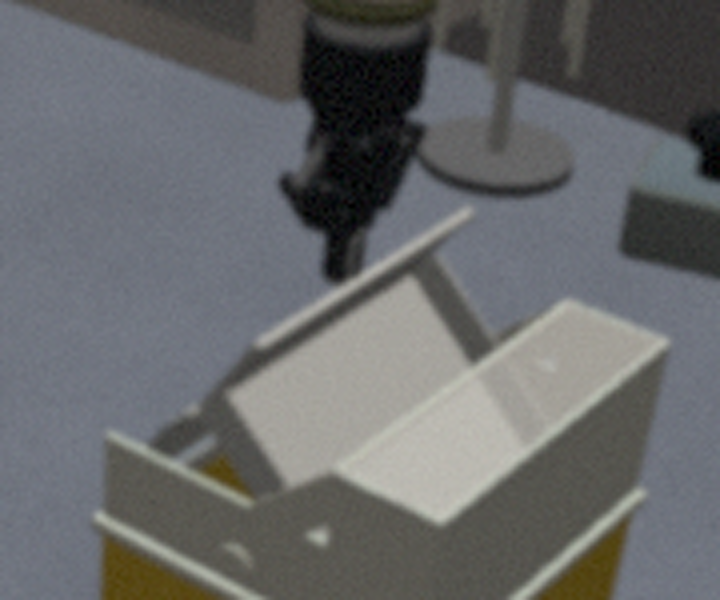

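View pics/t8z.png

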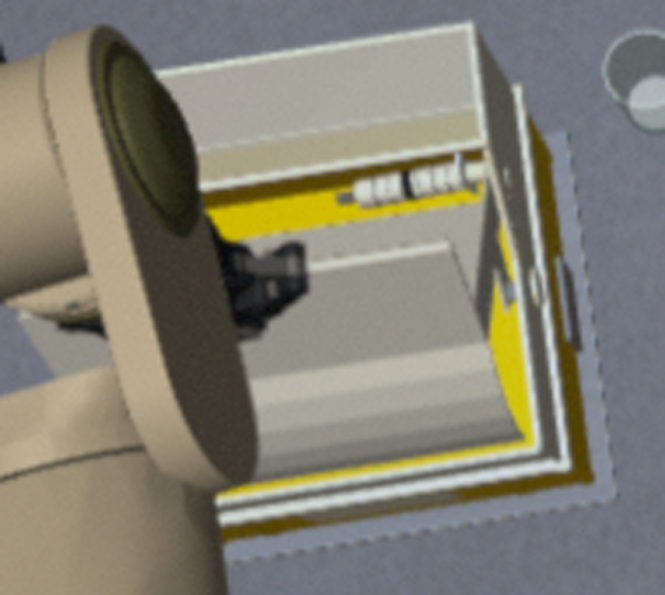

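The syringe has slid off and lies beyond the tray's rear edge, on the bin floor by its apparent size. Now I let the tray down along the arc, back away and look.

```bash
python3 - <<'E'
from h import *
np.set_printoptions(precision=4,suppress=True)
def st(m):
    o=monitor.get_obs(); print(m,round(o["t"],2),BR.T@(o["eef_pos"]-BO),BR.T@o["contact_force"]); return o
def arc(th):
    a=np.arctan2(.092,-.115)-th; r=np.hypot(.115,.092)
    return bw(r*np.cos(a)-.015,0,.15+r*np.sin(a)-.012)
for th in(.6,.4,.2,0):
    ctrl.servo_line(arc(th),vel=.1); st(th)
ctrl.servo_line(bw(-.19,0,.235),vel=.12)
ctrl.servo_line(bw(-.21,0,.33),vel=.2)
ctrl.movej([-.9,.2,1.5,0,1.4,-1.4]); ctrl.wait(.7); st("away")
for n in("scene","top"): cv2.imwrite(f"pics/{n}9.png",capture(n)[:,:,::-1])
crop(capture("scene"),320,80,500,230,4,"pics/s9z.png");crop(capture("top"),80,140,270,310,3.5,"pics/t9z.png")
E
```

```text
0.6 28.13 [-0.0579  0.0001  0.2787] [-1.2796 -0.319   1.0368]
0.4 28.57 [-0.0846  0.      0.2677] [-2.1201  0.0445  0.0621]
0.2 29.02 [-0.1089 -0.      0.2514] [-3.0394 -1.1658  0.6142]
0 29.46 [-0.1291  0.      0.2306] [-2.2491 -0.0339 -0.5579]
away 33.26 [-0.2032 -0.4944  0.2518] [-0.9933  0.296  -0.645 ]
```

View pics/scene9.png

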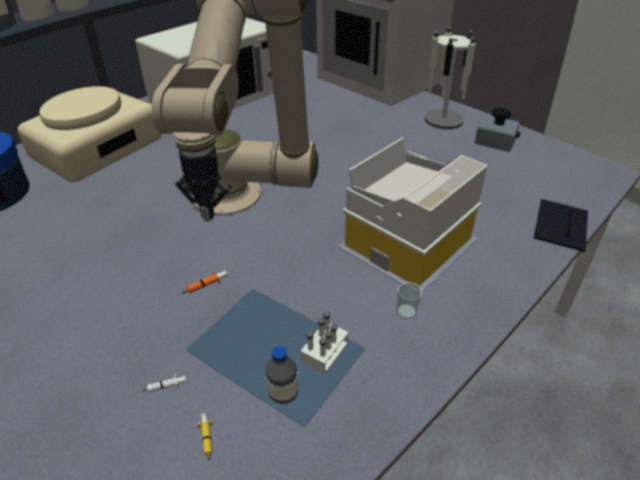

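View pics/t9z.png

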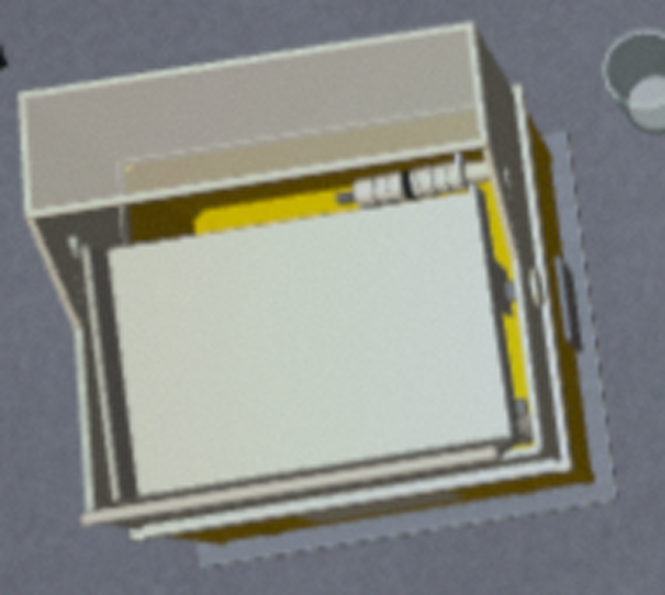

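View pics/s9z.png

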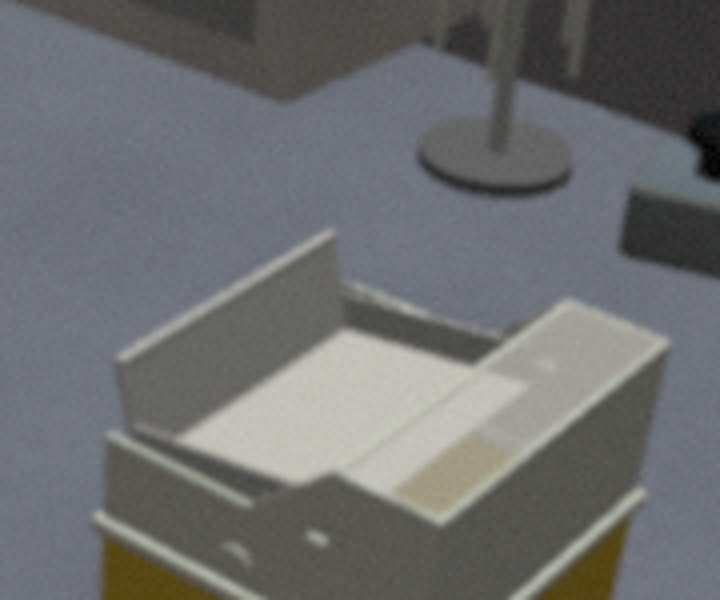

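View pics/top9.png

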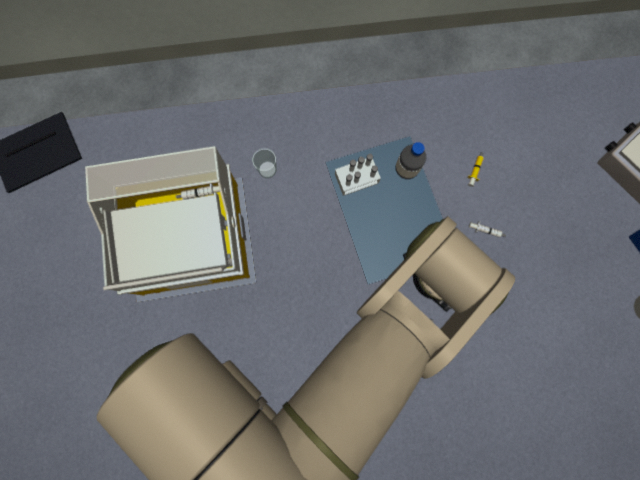

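The tray is back down with its lip at the original pixels. The bystanders look unmoved, and the syringe is visible in the bin at top crop (410,183). A quick depth check, then hand in.

```bash
python3 - <<'E'
from h import *
np.set_printoptions(precision=4,suppress=True)
for z in(.02,.1,.17):
    a,b=[plane("top",(80+x/3.5,140+y/3.5),z) for x,y in((337,198),(459,174))]
    print(z,"cap-wing len (spec ~.099)",np.linalg.norm(a-b),BR.T@(a-BO),BR.T@(b-BO))
a=cv2.imread("pics/scene0.png").astype(int);b=cv2.imread("pics/scene9.png").astype(int)
for n,(x0,y0,x1,y1) in dict(rack=(300,310,350,372),bottle=(262,344,302,404),beaker=(394,280,424,320),lip=(345,135,410,215)).items():
    print(n,abs(a-b)[y0:y1,x0:x1].mean(), abs(a-b)[400:470,20:120].mean())
workorder.job_done(); print(monitor.get_obs()["t"])
E
```

```text
0.02 cap-wing len (spec ~.099) 0.09049463765988006 [0.1227 0.0182 0.02  ] [ 0.1264 -0.0722  0.02  ]
0.1 cap-wing len (spec ~.099) 0.0838324600705844 [ 0.0951 -0.0045  0.1   ] [ 0.0985 -0.0883  0.1   ]
0.17 cap-wing len (spec ~.099) 0.0780030546799507 [ 0.071  -0.0244  0.17  ] [ 0.0741 -0.1024  0.17  ]
rack 2.7613978494623654 2.637047619047619
bottle 2.889861111111111 2.637047619047619
beaker 2.629722222222222 2.637047619047619
lip 2.7051282051282053 2.637047619047619
the job is handed in; nothing more can be done
the job is handed in; nothing more can be done
```

The job is done and handed in at about 33 s of the 62 s allowed. I gripped the large white syringe and set it down mid-tray, because the opening gripper would have hit the lip. I then nudged it forward against the front wall, parallel to the lip. With closed fingers I pushed the lip along its arc to about 0.8 rad and held it 2 s. The syringe slid off, and I lowered the tray again.

**Last checks:**
- **Tray:** it is back at rest and empty, with the lip matching the start picture to within image noise.
- **Bystanders:** rack, bottle and beaker also match the start picture to within noise.
- **Syringe:** it is visible in the bin body behind the tray. Its cap-to-wing length on the floor plane reads 90 mm against the expected 99 mm. The bin floor fits better than any higher plane, though the cap may be partly hidden. That is a single-view estimate.
- **Robot:** it stands clear of everything. The forces I logged stayed below about 7 N.

**Where readings disagreed:** the two views missed each other by 3 to 7 mm, a little more than the stated calibration. Heights on the bin read about 2 to 3 mm low.

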